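# Press the round flask into the sprung ring of the paint stand

## Robot

A 6-joint arm with a two-finger parallel gripper is mounted at the origin on the work surface. World frame = base frame: x ahead of the robot, y to its left, z up, the work surface at z = 0. Lengths are in mm, angles in rad, forces in N, time in s.
With the tool pointing down it reaches from about 300 to 775 mm from the base axis. Payload 14.6 kg.
Tool frame: the origin (TCP) lies midway between the tips of the shut fingers; the grasp point (between the pads) lies manip.grasp_offset behind it (manip.grasp_offset is the distance from the TCP to the grasp point, in mm); z points along the fingers, y is the direction in which the jaws open and shut (so a half turn about z gives the same grasp; the last joint's range is limited). The gripper opens to 94 mm and grips with 3 to 60 N. Pads are 16 mm wide; open, the fingers measure 119 mm over their backs; the gripper's body (75 mm by 177 mm) begins 78 mm behind the grasp point.
Start: joints at [-1.398, 0.3, 1.521, -0, 1.321, -0.067], TCP at [130.623, -534.254, 205.446] pointing down, gripper open.
Joint ranges: [-3.03, 3.03], [-0.79, 2.21], [0.23, 2.52], [-1.04, 4.18], [0, 3.07], [-2.55, 2.55]. Speed limits (rad/s): [2.22, 2.22, 2.57, 3.14, 3.14, 3.14].

## Interface

Orientations are given as [roll, pitch, yaw] about the fixed x, y, z axes, in that order (R = Rz(yaw) Ry(pitch) Rx(roll)).
In Python, from cell import monitor, vision, order, manip gives the robot as it stands.
- The arm moves only by the shell command python3 -m jog 'ROWS' [FORCE]. ROWS is JSON, a list of rows, each a list of 7 numbers: the shift along the tool's x, y, z in cm, then the turn, a rotation vector about the tool's x, y, z in rad, then the opening in per cent of the stroke, from 0 (shut) to 100 (fully open). In form: [[tx, ty, tz, rx, ry, rz, jaw], ...]. A call has 1 to 8 rows; each row shifts and turns the commanded pose from where the row before left it, along the tool's axes as they then stand; what a row does not reach is not made up. A row lasts 1/10 s, in which the tool goes at most 50 mm and 8.59 degrees, less where a joint would pass 70% of its speed; a pose out of reach is approached as far as the arm can. A call is refused whole if a number of a shift passes 5 or a number of a turn 0.15, either way. A call with a gripper value outside its range is refused whole. The fingers move at their own pace and stop on an object; FORCE is the grip in N (left out, the last holds). Time passes only in rows, so rows that do not move let the fingers close. It gives the time, the measured TCP pose, the force and the opening at its end, in the units of the state.
- monitor.read_state(): the state, without advancing time (a new reading comes with each control period).
- vision.camera(name): name is "scene" or "top" or "wrist"; returns a dict with "color" (400x640x3 uint8, blue, green, red), "fx", "fy", "cx", "cy" (pixels), "distortion" ([k1, k2, p1, p2, k3] as OpenCV has them; the pictures are not rectified), "cam_to_world" (4x4, takes a point from camera to world coordinates); the wrist camera has in their place "tool_from_camera" (4x4, takes a point from camera to tool coordinates, whose origin is the TCP and whose axes are the flange's). Camera axes: x right, y down, z forward; pixel columns grow to the right and rows downward; lengths in mm; the calibration is good to about 2 mm. A picture is of the moment at which its call begins: read the wrist's pose just before it. There is no depth.
- order.sign_off(): hands the job in, once; it reports no verdict.
The state is a dict: "clock": time; "joints": joint angles; "qd": joint speeds; "effort": joint torques, N m; "eef_pos": TCP position; "eef_rot": TCP orientation; "wrist_force": force on the tool from outside, world axes, zero at the start; "moment": the same for the moment, N m; "finger_gap": finger opening in mm.
Only numpy, scipy, OpenCV 4.12 (cv2) and the standard library are available. Lean on these libraries where they do the work, as an engineer would, in place of code of your own. Each camera call takes 0.05 s, during which the arm holds its last target.

## Task

Set up the paint stand: lay the holder bar (the bar with the sprung ring) flat across the stand's two notched supports, roughly centred and right way up (either way round), and let go of it. Then set the round flask upright in the ring on the bar and press it down against the spring as far as it goes; the job ends holding, so finish with the gripper still keeping the flask pressed fully down. Do not tip the flask over, and leave the other things on the table where they are.

Things in the scene. Friction and masses are not known exactly. Their poses are not given: they have to be found in the camera images.
- stand: fixed metal stand: base plate 70 x 230 x 8 with two supports 20 thick (along y), centred at y = -95 and +95. Each support has a flat seat 45 above the table between two cheeks; the notch is 44 wide (x) and its cheeks rise about 20 above the seat, flaring outward at the top. Origin: underside centre; y runs from support to support.
- stand_seat (a point): point midway between the two supports at seat height (45 above the table), axes as the stand: when the bar lies right, its origin is here and its y axis is parallel to the stand's, either way round
- holder_bar: loose aluminium bar 36 wide (x) x 220 long (y) x 14 thick, 0.35 kg, lying on the table at the start, flat side down. At y = +35 it widens to a disc of 72 dia that carries the sprung ring; at y = -40 an upright dark steel grip block stands on it, 24 (x) x 40 (y), its top 50 above the bar's underside. Centre of mass near y = -20. Origin: centre of the underside; z up.
- bar_grip (a point): point inside the bar's grip block, 40 above the bar's underside, 10 below the block's top; pinch the block across the bar's x (24 wide)
- ring_center (a point): centre of the sprung ring on the bar: a round steel wire ring, hole 46 dia, outer 66 dia, wire 10 thick; this point is at mid-wire, 40 above the bar's underside when up, and moves down with the ring
- spring_ring (a joint): how far the ring is pressed down towards the bar, m: 0 up, 0.014 fully down at its stop. The spring takes about 4 N to start moving and 12 N to be fully down, of which the flask's weight gives 1 to 2 N; 0.57 N per mm between
- flask: loose round flask of amber glass, 0.13 kg (varies): ball-shaped bulb 60 dia, straight neck 28 dia from about 57 to 104 above the underside, black flat cap 34 dia from 104 to 114. Origin: lowest point of the bulb; z along the neck, upward. Seated in the ring, its origin is about 9 below the ring's centre point. Stands in its cork rest at the start.
- flask_neck (a point): point on the neck's axis 85 above the flask's lowest point, where it can be pinched from above (28 wide)
- flask_rest: fixed cork ring on the table, 66 outer dia, 14 tall, in which the flask stands at the start (flask's lowest point about 4 above the table). Origin: underside centre
- paint_jar: bystander: small grey screw-lid jar, 36 dia x 55 tall; leave it where it is. Origin: underside centre
- rinse_cup: bystander: white open cup, 52 dia x 50 tall; leave it where it is. Origin: underside centre
- primer_can: bystander: metal can, 44 dia x 75 tall; leave it where it is. Origin: underside centre
- thinner_jar: bystander: clear flat-bottomed jar with a white lid, 44 dia x 60 tall; leave it where it is. Origin: underside centre
- plain_bar: bystander: plain flat aluminium bar without ring or block, 30 x 190 x 12, lying flat, long along its y; leave it where it is. Origin: underside centre
- brush: bystander: paint brush 150 long, lying on the table; leave it where it is. Origin: on it
There are look-alikes about, which are no part of the job. Of the things that look like the flask, take the one that is farthest to the robot's right at the start.

How it is judged (in metres and radians):
On the way, in this order (a step that is already met when the one before it is completed fails the run):
1. the holder bar lies in both notches, flat and centred, and is let go (x of holder_bar in the frame of stand_seat between -0.007 and 0.007 m and y of holder_bar in the frame of stand_seat between -0.015 and 0.015 m and z of holder_bar in the frame of stand_seat between -0.004 and 0.004 m and angle between the y axis of holder_bar and the y axis of stand, either way round below 0.1 rad and angle between holder_bar's own z axis and vertical below 0.06 rad and contact force between the fingers and holder_bar below 0.1 N), for 0.2 s.
2. the flask sits upright in the ring of the laid bar (x of holder_bar in the frame of stand_seat between -0.007 and 0.007 m and y of holder_bar in the frame of stand_seat between -0.015 and 0.015 m and z of holder_bar in the frame of stand_seat between -0.004 and 0.004 m and angle between the y axis of holder_bar and the y axis of stand, either way round below 0.1 rad and angle between holder_bar's own z axis and vertical below 0.06 rad and horizontal distance between flask and ring_center below 0.007 m and angle between flask's own z axis and vertical below 0.2 rad and z of flask in the frame of ring_center between -0.015 and -0.003 m), for 0.2 s.
At the end, for the whole second after the job is handed in: Bar in both notches (7 mm across, 15 mm along, 4 mm height, 0.1 rad, 0.06 rad level), not touched by the fingers; flask upright (0.2 rad) in the ring (7 mm), pressing it with over 7 N and more than 11 of its 14 mm down; fingers on the flask with over 2 N, all still (all of step 2 and contact force between the fingers and holder_bar below 0.1 N and value of joint spring_ring above 0.011 m and contact force between flask and holder_bar above 7 N and contact force between the fingers and flask above 2 N and linear speed of flask below 0.02 m/s); the arm keeps its last pose, push and grip.
It fails at once if the flask is tipped over (angle between flask's own z axis and vertical above 0.8 rad).
It fails at once if one of the other things is pushed away or knocked over (distance of any of paint_jar, rinse_cup, primer_can, thinner_jar, plain_bar, brush from where it was at the start of the episode above 0.04 m or angle between any of paint_jar, rinse_cup, primer_can, thinner_jar, plain_bar's own z axis and vertical above 0.6 rad).
It also fails if it takes over 64 s, if anything falls off the work surface, if the arm or the gripper's body presses on something with over 40 N, if the wrist force passes 120 N, or if a joint passes its speed limit or range.

## Working session

There is one attempt and no reset: what is moved stays moved. The work goes in short steps, Python scripts to look and compute and a shell command to move; the robot and the scene stay as the last step left them, time stands still between calls to the robot, and variables do not carry over. Pictures are saved under pics/ and viewed, and the job is handed in when it is done.

```bash
ls; mkdir -p pics
python3 - <<'E'
from cell import monitor, vision, manip
import cv2, numpy as np
print(monitor.read_state()); print(manip.grasp_offset)
for n in ("scene","top","wrist"):
    c=vision.camera(n); cv2.imwrite(f"pics/{n}0.png",c["color"])
    print(n,{k:(np.round(v,4).tolist() if k!="color" else 0) for k,v in c.items()})
E
```

```text
pics
{'clock': 0.0, 'joints': array([-1.39759877e+00,  3.00473517e-01,  1.52156421e+00,  2.58955009e-06,
        1.32069822e+00, -6.65843693e-02]), 'qd': array([-0.00023093, -0.00045878, -0.00244813,  0.00071754,  0.00050171,
        0.00034147]), 'effort': array([ 6.48979003e-04, -5.31810272e+01, -3.52744639e+01,  7.08483020e-02,
        2.43745081e-02, -1.17945287e-04]), 'eef_pos': array([ 130.58195809, -534.01054801,  204.8921401 ]), 'eef_rot': array([-3.14045205e+00, -7.85723891e-05,  2.39781243e-01]), 'wrist_force': array([ 0.49362913, -0.02927016, -0.10565845]), 'moment': array([-0.03019963,  0.06000013, -0.04081259]), 'finger_gap': 93.85587999963684}
18.8
scene {'color': 0, 'fx': 432.4502, 'fy': 432.4502, 'cx': 314.3306, 'cy': 198.4418, 'distortion': [-0.0314, 0.0, 0.0, 0.0, 0.0], 'cam_to_world': [[0.5859, 0.6743, -0.4495, 1134.7947], [0.8103, -0.4841, 0.3302, -442.8628], [0.0051, -0.5577, -0.83, 1188.1765], [0.0, 0.0, 0.0, 1.0]]}
top {'color': 0, 'fx': 496.3306, 'fy': 496.3306, 'cx': 321.8923, 'cy': 200.369, 'distortion': [-0.1585, 0.0, 0.0, 0.0, 0.0], 'cam_to_world': [[0.0064, -0.9892, 0.1464, 316.171], [-0.9998, -0.0038, 0.018, -30.6629], [-0.0173, -0.1465, -0.9891, 1557.7291], [0.0, 0.0, 0.0, 1.0]]}
wrist {'color': 0, 'fx': 323.9966, 'fy': 323.9966, 'cx': 319.921, 'cy': 199.8848, 'distortion': [-0.0258, 0.0, 0.0, 0.0, 0.0], 'tool_from_camera': [[-0.0001, -0.9696, -0.2448, 69.9659], [1.0, -0.0002, 0.0004, -0.6738], [-0.0005, -0.2448, 0.9696, -179.5323], [0.0, 0.0, 0.0, 1.0]]}
```

View pics/scene0.png

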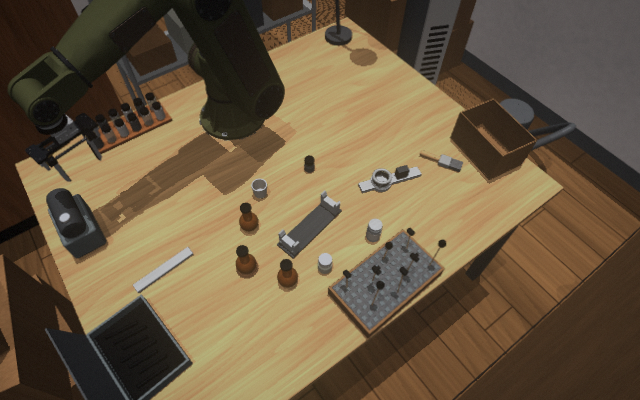

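View pics/top0.png

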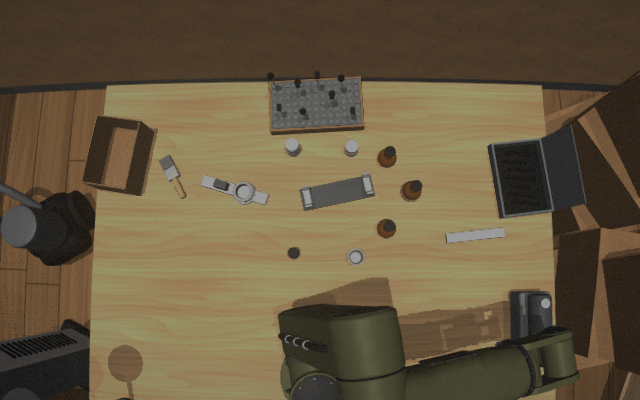

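View pics/wrist0.png

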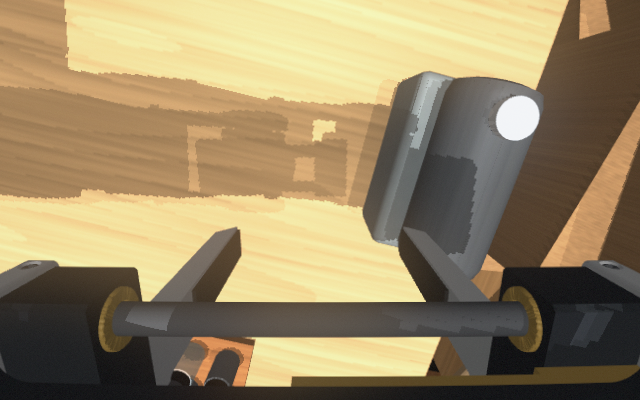

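Top view: there are three amber flasks at (387,157), (412,190) and (387,228). Image right is the robot's right (-y), so (412,190) fits. The holder bar is at (235,190), the stand at (338,192) and the plain bar at (475,235). Next I'll enlarge these and measure.

```bash
cat > h.py <<'E'
import numpy as np, cv2
from cell import monitor, vision, manip
from scipy.spatial.transform import Rotation as R
def KD(c): return np.array([[c["fx"],0,c["cx"]],[0,c["fy"],c["cy"]],[0,0,1.]]),np.array(c["distortion"],float)
def tool():
    s=monitor.read_state(); T=np.eye(4); T[:3,:3]=R.from_euler("xyz",s["eef_rot"]).as_matrix(); T[:3,3]=s["eef_pos"]; return T
def cam(n):
    T=tool(); c=vision.camera(n)
    if n=="wrist": c["cam_to_world"]=T@np.array(c["tool_from_camera"])
    c["cam_to_world"]=np.array(c["cam_to_world"]); return c
def px2w(c,uv,z):
    K,D=KD(c); p=cv2.undistortPoints(np.array(uv,float).reshape(-1,1,2),K,D).reshape(-1,2)
    M=c["cam_to_world"]; d=np.c_[p,np.ones(len(p))]@M[:3,:3].T; o=M[:3,3]
    return o+d*((z-o[2])/d[:,2])[:,None]
def w2px(c,P):
    K,D=KD(c); M=np.linalg.inv(c["cam_to_world"]); 
    return cv2.projectPoints(np.array(P,float).reshape(-1,3),cv2.Rodrigues(M[:3,:3])[0],M[:3,3],K,D)[0].reshape(-1,2)
def crop(c,x0,y0,w,h,f,name):
    cv2.imwrite("pics/"+name,cv2.resize(c["color"][y0:y0+h,x0:x0+w],None,fx=f,fy=f,interpolation=cv2.INTER_CUBIC))
E
python3 - <<'E'
from h import *
c=cam("top"); crop(c,190,130,130,90,6,"barcrop.png"); crop(c,290,130,140,110,5,"standcrop.png")
s=cam("scene"); crop(s,210,180,160,120,5,"scenecrop.png")
for n,uv,z in [("fl A",(387,157),50),("fl B",(412,190),50),("fl C",(387,228),50)]: print(n,px2w(c,[uv],z))
E
```

```text
fl A [[ 676.76960181 -205.23850909   50.        ]]
fl B [[ 572.77347948 -281.20002957   50.        ]]
fl C [[ 454.93704509 -202.24135526   50.        ]]
```

View pics/barcrop.png

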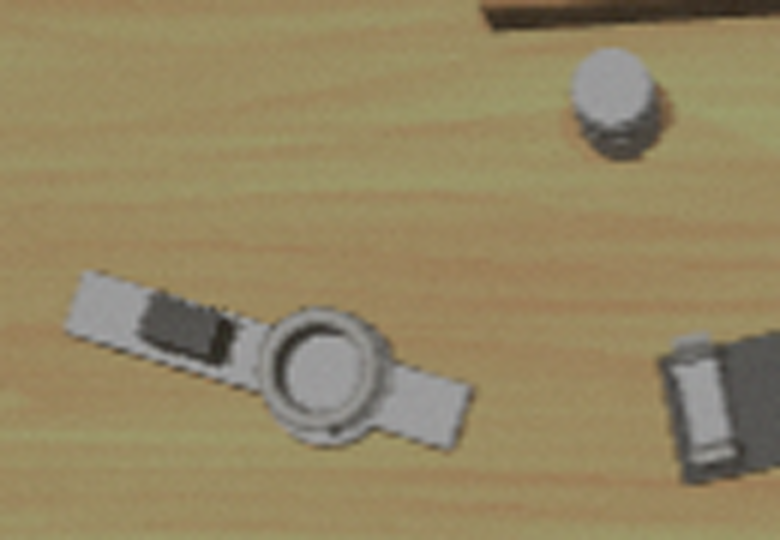

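View pics/standcrop.png

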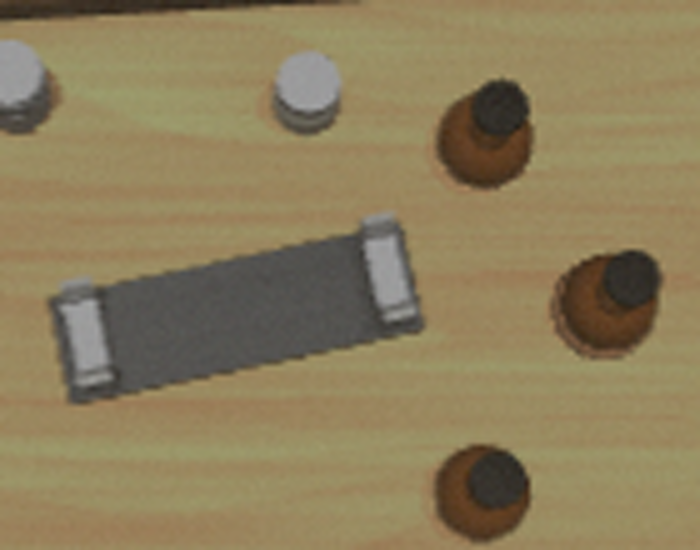

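View pics/scenecrop.png

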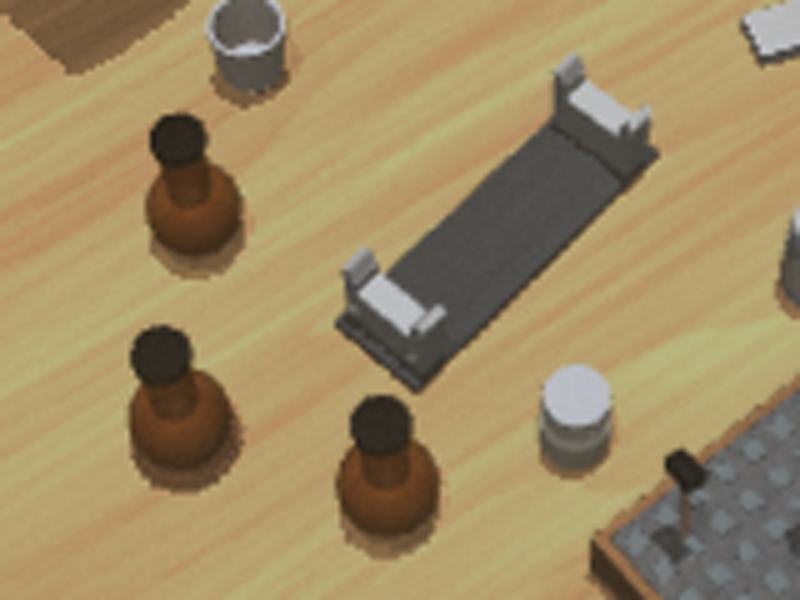

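Run:
```python
from h import *
c=cam("top"); s=cam("scene")
b=lambda L:[(190+u/6,130+v/6) for u,v in L]
P=px2w(c,b([(88,270),(67,331),(452,450),(474,383)]),14); print("bar",P.round(1).tolist(),P.mean(0), [np.linalg.norm(P[i]-P[i-1]).round(1) for i in range(4)])
d=(P[2]+P[3]-P[0]-P[1])/2; yaw=np.arctan2(-d[0],d[1]); print("bar +y dir",d/np.linalg.norm(d),"yaw",yaw)
ring=px2w(c,b([(324,372)]),40)[0]; blk=px2w(c,b([(183,325)]),50)[0]; print("ring",ring,"blk",blk)
t=lambda L:[(290+u/5,130+v/5) for u,v in L]
B=px2w(c,t([(50,297),(72,404),(423,328),(402,222)]),8); print("stand",B.round(1).tolist(),B.mean(0),[np.linalg.norm(B[i]-B[i-1]).round(1) for i in range(4)])
Sx=px2w(c,t([(88,339),(388,278)]),45);print("seats",Sx,Sx.mean(0),Sx[1]-Sx[0],np.linalg.norm(Sx[1]-Sx[0]))
f=lambda L:[(210+u/5,180+v/5) for u,v in L]
print("flask cap top",px2w(c,t([(633,278)]),118),px2w(s,f([(160,352)]),118),"bulb",px2w(c,t([(605,305)]),34),px2w(s,f([(180,420)]),34))
for z in (118,): print("others", px2w(c,t([(500,107),(498,478)]),z))
print("scene seats",px2w(s,f([(390,303),(600,107)]),45))
```

```text
bar [[625.6, 374.7, 14.0], [592.4, 384.7, 14.0], [529.2, 175.8, 14.0], [564.9, 164.9, 14.0]] [578.04748677 275.02217236  14.        ] [np.float64(218.3), np.float64(34.7), np.float64(218.3), np.float64(37.3)]
bar +y dir [-0.28376549 -0.95889371  0.        ] yaw 2.8538739032119325
ring [566.29030996 240.30105977  40.        ] blk [589.21538015 313.46933726  50.        ]
stand [[580.5, 67.3, 8.0], [512.1, 52.5, 8.0], [561.4, -168.9, 8.0], [629.7, -156.2, 8.0]] [570.92987274 -51.34620087   8.        ] [np.float64(228.9), np.float64(69.9), np.float64(226.9), np.float64(69.4)]
seats [[ 547.92733278   41.10468617   45.        ]
 [ 586.82972851 -144.23830641   45.        ]] [567.37853065 -51.56681012  45.        ] [  38.90239573 -185.34299258    0.        ] 189.38168151266964
flask cap top [[ 574.44749844 -283.88218139  118.        ]] [[ 578.83883821 -280.50199761  118.        ]] bulb [[ 572.31809676 -280.64805858   34.        ]] [[ 580.29537396 -280.91127781   34.        ]]
others [[ 677.71562737 -206.63192818  118.        ]
 [ 455.71544157 -202.17961436  118.        ]]
scene seats [[ 592.86003911 -140.99626519   45.        ]
 [ 553.86858754   45.64348399   45.        ]]
```

(412,190) is confirmed as flask B, world y about -281, which is the farthest right. All sizes check out: bar 218x36, stand 228x70, seat spacing 189. I'm now moving over the bar for a wrist view.

```bash
python3 -m jog '[[3.2,-3.5,0,0,0,0,100],[3.2,-3.5,0,0,0,0,100],[3.2,-3.5,0,0,0,0,100],[3.2,-3.5,0,0,0,0,100],[3.2,-3.5,0,0,0,0,100],[3.2,-3.5,0,0,0,0,100],[3.2,-3.5,0,0,0,0,100],[3.2,-3.5,0,0,0,0,100]]'
python3 -m jog '[[3.2,-3.5,0,0,0,0,100],[3.2,-3.5,0,0,0,0,100],[3.2,-3.5,0,0,0,0,100],[3.2,-3.5,0,0,0,0,100],[3.2,-3.5,0,0,0,0,100],[3.2,-3.5,0,0,0,0,100],[3.2,-3.5,0,0,0,0,100],[3.2,-3.5,0,0,0,0,100]]'
```

```text
clock: 1.15
eef_pos: [313.2, -199.8, 205.7]
eef_rot: [3.141, -0.001, 0.239]
wrist_force: [0.1, -0.1, -0.1]
finger_gap: 93.8
clock: 1.95
eef_pos: [495.6, 133.4, 205.5]
eef_rot: [3.141, -0.0, 0.24]
wrist_force: [0.1, -0.4, 0.3]
finger_gap: 93.6
```

```bash
python3 -m jog '[[3.3,-3.7,0,0,0,0,100],[3.3,-3.7,0,0,0,0,100],[3.3,-3.7,0,0,0,0,100],[3.3,-3.9,0,0,0,-0.1,100],[0,0,0,0,0,-0.145,100],[0,0,0,0,0,-0.145,100],[0,0,0,0,0,-0.145,100],[0,0,0,0,0,-0.145,100]]'
python3 -m jog '[[0,0,1,0,0,-0.145,100],[0,0,3,0,0,-0.145,100],[0,0,3,0,0,-0.073,100],[0,0,0,0,0,0,100],[0,0,0,0,0,0,100]]'
python3 - <<'E'
from h import *
c=cam("wrist"); cv2.imwrite("pics/w1.png",c["color"]); np.save("w1.npy",c,allow_pickle=True)
print(tool().round(3))
print(w2px(c,[[589.4,313.4,50],[566.3,240.3,40],[578,275,14]]))
E
```

```text
clock: 2.75
eef_pos: [587.0, 307.5, 205.1]
eef_rot: [-3.141, 0.0, 0.926]
wrist_force: [0.0, 0.2, -0.1]
finger_gap: 94.1
clock: 3.25
eef_pos: [587.2, 307.5, 136.2]
eef_rot: [-3.142, 0.0, 1.28]
wrist_force: [-0.7, 0.0, 0.9]
finger_gap: 93.8
[[ 2.86000e-01  9.58000e-01  2.00000e-03  5.87671e+02]
 [ 9.58000e-01 -2.86000e-01  1.00000e-03  3.07665e+02]
 [ 1.00000e-03  1.00000e-03 -1.00000e+00  1.37168e+02]
 [ 0.00000e+00  0.00000e+00  0.00000e+00  1.00000e+00]]
[[321.57698352 196.97665193]
 [320.14049677 274.25797157]
 [321.41387682 227.93213058]]
```

View pics/w1.png

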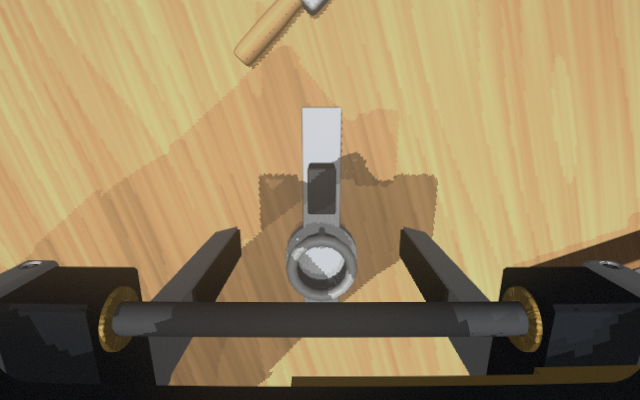

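Run:
```python
from h import *
c=np.load("w1.npy",allow_pickle=True).item(); crop(c,260,95,120,100+30+10,4,"w1c.png")
```

```text
(no output)
```

View pics/w1c.png

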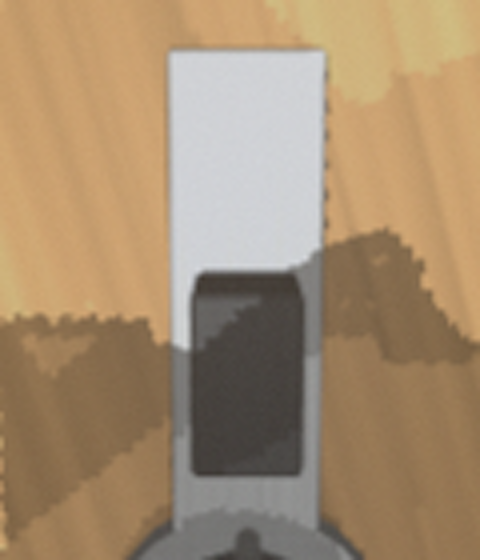

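Run:
```python
from h import *
c=np.load("w1.npy",allow_pickle=True).item()
q=lambda L:[(260+u/4,95+v/4) for u,v in L]
B=px2w(c,q([(192,290),(303,290),(303,476),(192,476)]),50); print(B.round(1),B.mean(0),np.linalg.norm(B[0]-B[1]),np.linalg.norm(B[1]-B[2]))
E=px2w(c,q([(170,50),(324,50),(319,520),(174,520)]),14); print(E.round(1)); m=(E[0]+E[1])/2; n=(E[2]+E[3])/2; d=n-m; d/=np.linalg.norm(d); print("end",m,"dir",d,"ctr from end",m+110*d,"grip",m+70*d, np.linalg.norm(E[0]-E[1]))
T=c["cam_to_world"]
t=tool(); g=B.mean(0); g[2]=40-18.8
print("tool delta cm",(t[:3,:3].T@(g-t[:3,3])/10).round(2), "alt", (t[:3,:3].T@((m+70*d)-t[:3,3])/10).round(2))
print("angle bar vs tool x (about tool z)", np.arctan2(*(t[:3,:3].T@-d)[[1,0]]))
```

```text
[[585.8 340.6  50. ]
 [607.7 334.   50. ]
 [596.7 295.6  50. ]
 [574.  302.4  50. ]] [591.07407138 318.14445285  50.        ] 22.901608100552895 40.02727370759955
[[594.3 389.1  14. ]
 [627.4 379.2  14. ]
 [596.1 272.8  14. ]
 [562.  282.9  14. ]]
end [610.81773278 384.13821747  14.        ] dir [-0.28623991 -0.95815798  0.        ] ctr from end [579.33134316 278.74083957  14.        ] grip [590.78093939 317.06715881  14.        ] 34.56235490741948
tool delta cm [1.09e+00 1.00e-02 1.16e+01] alt [9.700e-01 1.000e-02 1.232e+01]
angle bar vs tool x (about tool z) 3.890577113935999e-06
```

The bar is in line with the tool. Block centre is about (591,317.5), its top measures 23x40, and both methods agree within 1.2 mm. Descending and gripping.

```bash
python3 -m jog '[[0.9,0,4,0,0,0,100],[0,0,4,0,0,0,100],[0,0,3,0,0,0,100],[0,0,0.5,0,0,0,100],[0,0,0,0,0,0,100],[0,0,0,0,0,0,25],[0,0,0,0,0,0,10],[0,0,0,0,0,0,10]]' 60
python3 -m jog '[[0,0,0,0,0,0,5],[0,0,0,0,0,0,5],[0,0,0,0,0,0,5]]'
```

```text
clock: 4.1
eef_pos: [590.2, 316.3, 22.0]
eef_rot: [3.14, -0.001, 1.283]
wrist_force: [0.1, 0.0, 0.5]
finger_gap: 73.1
clock: 4.4
eef_pos: [589.7, 316.1, 20.6]
eef_rot: [3.142, -0.0, 1.283]
wrist_force: [0.1, 0.7, 0.4]
finger_gap: 49.6
```

```bash
python3 -m jog '[[0,0,0,0,0,0,5],[0,0,0,0,0,0,5],[0,0,0,0,0,0,5],[0,0,0,0,0,0,5],[0,0,0,0,0,0,5]]'
python3 -m jog '[[0,0,-1,0,0,0,0],[0,0,-2,0,0,0,0],[0,0,-3,0,0,0,0],[0,0,-3,0,0,0,0],[0,0,-3,0,0,0,0],[0,0,0,0,0,0,0],[0,0,0,0,0,0,0]]'
python3 - <<'E'
from h import *
c=cam("wrist"); cv2.imwrite("pics/w2.png",c["color"]); np.save("w2.npy",c,allow_pickle=True)
s=cam("scene"); crop(s,260,80,200,160,4,"s2.png")
E
```

```text
clock: 4.9
eef_pos: [589.7, 316.0, 20.4]
eef_rot: [3.141, -0.0, 1.283]
wrist_force: [0.3, -0.5, -0.2]
finger_gap: 23.7
clock: 5.6
eef_pos: [589.4, 315.9, 139.9]
eef_rot: [-3.141, 0.0, 1.283]
wrist_force: [0.1, 0.0, -5.1]
finger_gap: 23.5
```

View pics/w2.png

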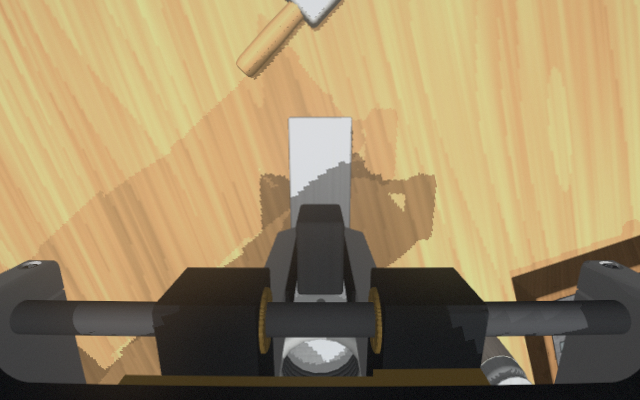

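View pics/s2.png

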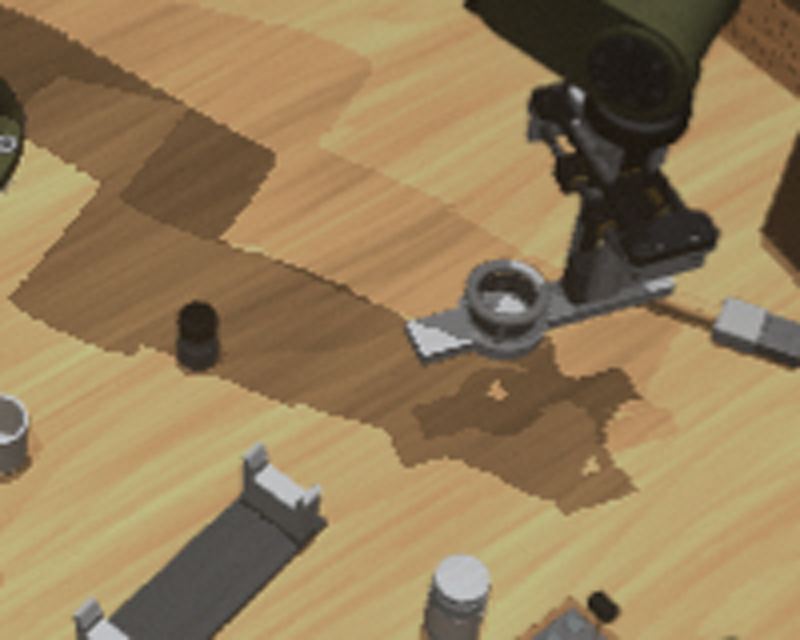

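Run:
```python
from h import *
c=np.load("w2.npy",allow_pickle=True).item(); T=c["cam_to_world"]@np.linalg.inv(np.array(c["tool_from_camera"]))
for z in (-7,):
    P=px2w(c,[(289.5,118),(352.5,118)],T[2,3]+z-0.5); L=(P-T[:3,3])@T[:3,:3]; print(L.round(2), np.linalg.norm(P[0]-P[1]))
crop(c,270,100,100,130,5,"w2c.png")
# target: stand center est
S=np.array([571,-49.5]); yd=np.array([.205,-.979])  # bar +y dir at goal
print("tcp goal",S-40*yd)
```

```text
[[ 71.02 -18.09   7.49]
 [ 71.02  17.23   7.48]] 35.31928017669943
tcp goal [562.8  -10.34]
```

View pics/w2c.png

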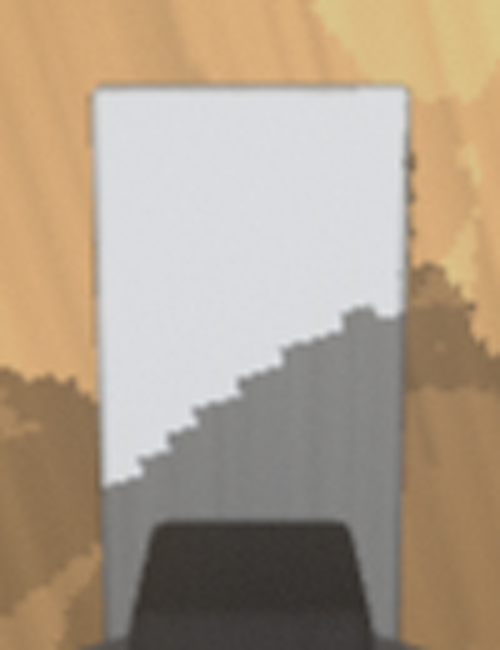

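```bash
python3 -m jog '[[-2,0.4,-0.5,0,0,0,0],[-4,0.8,-0.5,0,0,0,0],[-4.5,1,0,0,0,0,0],[-4.5,1,0,0,0,0,0],[-4.5,1,0,0,0,0,0],[-4.5,1,0,0,0,0,0],[-4,0.8,0,0,0,0,0],[-2.5,0.5,0,0,0,0,0]]'
python3 -m jog '[[-1.5,0.2,0,0,0,-0.07,0],[0,0,0,0,0,-0.12,0],[0,0,0,0,0,-0.12,0],[0,0,0,0,0,-0.12,0],[0,0,0,0,0,-0.065,0],[0,0,0,0,0,0,0],[0,0,0,0,0,0,0]]'
python3 - <<'E'
from h import *
c=cam("wrist"); cv2.imwrite("pics/w3.png",c["color"]); np.save("w3.npy",c,allow_pickle=True)
E
```

```text
clock: 6.5
eef_pos: [564.2, 2.5, 148.8]
eef_rot: [-3.139, 0.001, 1.281]
wrist_force: [0.1, 0.7, -3.9]
finger_gap: 23.1
clock: 7.2
eef_pos: [562.6, -9.8, 149.4]
eef_rot: [-3.14, -0.001, 1.776]
wrist_force: [-0.1, -0.3, -4.2]
finger_gap: 23.8
```

View pics/w3.png

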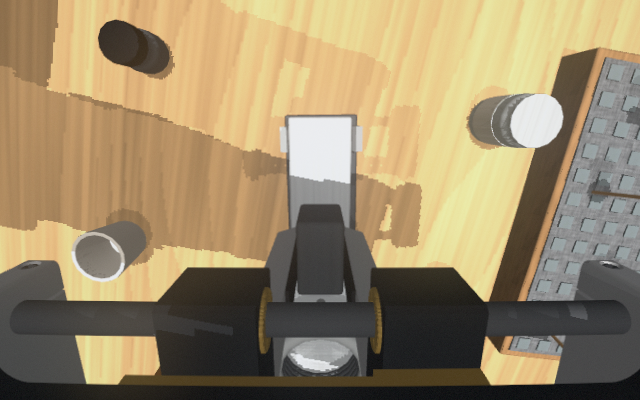

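Run:
```python
from h import *
c=np.load("w3.npy",allow_pickle=True).item(); crop(c,265,100,110,75,7,"w3c.png")
t=cam("top"); crop(t,290,130,140,110,5,"t3.png")
```

```text
(no output)
```

View pics/w3c.png

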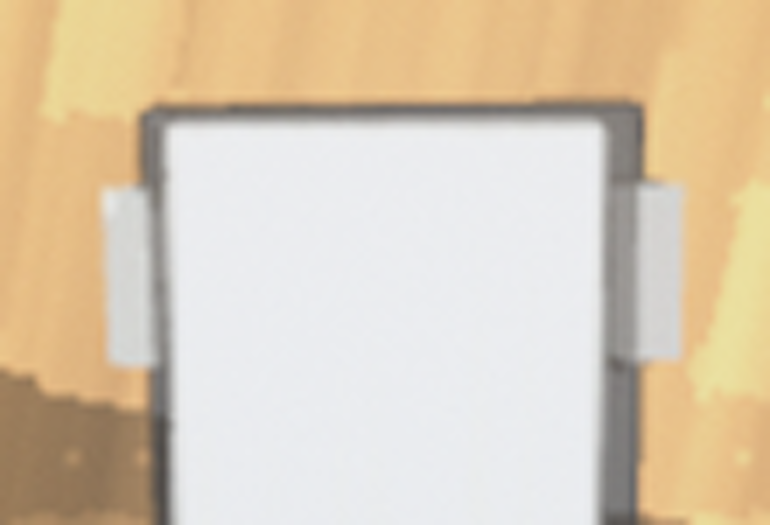

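View pics/t3.png

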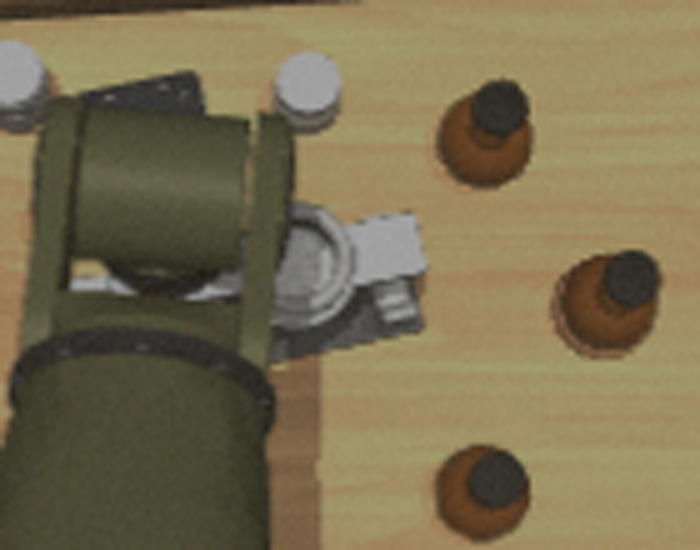

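Run:
```python
from h import *
c=np.load("w3.npy",allow_pickle=True).item(); T=c["cam_to_world"]@np.linalg.inv(np.array(c["tool_from_camera"])); print(T[:3,3])
q=lambda L:[(265+u/7,100+v/7) for u,v in L]
loc=lambda P:((P-T[:3,3])@T[:3,:3])[:,:2].round(1)
print("cheeks\n",loc(px2w(c,q([(103,190),(110,367),(682,360),(685,184)]),65)))
print("base\n",loc(px2w(c,q([(143,107),(642,103)]),8)), loc(px2w(c,q([(152,430),(638,430)]),8)))
print("bar\n",loc(px2w(c,q([(164,122),(606,122),(167,520),(602,520)]),T[2,3]-7)))
```

```text
[562.56028551  -9.78237195 149.43163018]
cheeks
 [[ 64.4 -32.9]
 [ 44.4 -32.7]
 [ 45.2  33.6]
 [ 65.1  33.3]]
base
 [[ 74.1 -34. ]
 [ 74.6  34.5]] [[ 29.6 -33.8]
 [ 29.6  35.1]]
bar
 [[ 71.8 -18.5]
 [ 71.8  16.8]
 [ 39.6 -19. ]
 [ 39.7  17.2]]
```

Cheeks and base agree: the stand centre is about 1.5 mm along and 1.2 mm across from the bar's, and it needs -0.01 rad of turn. I'll correct and lower.

```bash
python3 -m jog '[[-0.15,0.12,1,0,0,-0.01,0],[0,0,2,0,0,0,0],[0,0,2,0,0,0,0],[0,0,1,0,0,0,0],[0,0,0.5,0,0,0,0],[0,0,0,0,0,0,0]]'
python3 - <<'E'
from h import *
c=cam("wrist"); crop(c,255,90,130,95,6,"w4.png")
E
```

```text
clock: 7.9
eef_pos: [564.4, -11.0, 85.1]
eef_rot: [-3.141, -0.0, 1.788]
wrist_force: [-0.9, -0.0, -4.4]
finger_gap: 23.5
```

View pics/w4.png

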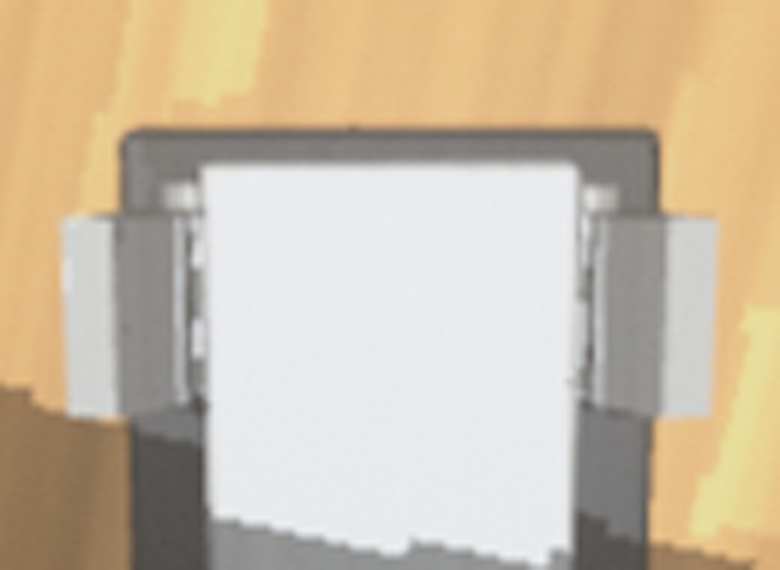

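The bar is centred between the cheeks in this view, with matching gaps on both sides. Lowering the rest.

```bash
python3 -m jog '[[0,0,0.8,0,0,0,0],[0,0,0.6,0,0,0,0],[0,0,0.3,0,0,0,0],[0,0,0,0,0,0,0]]'
python3 -m jog '[[0,0,0.1,0,0,0,0],[0,0,0.1,0,0,0,0],[0,0,0,0,0,0,0]]'
```

```text
clock: 8.35
eef_pos: [564.2, -11.0, 68.0]
eef_rot: [-3.141, -0.0, 1.788]
wrist_force: [1.0, 0.0, -4.0]
finger_gap: 23.8
clock: 8.65
eef_pos: [564.5, -11.0, 66.5]
eef_rot: [3.142, 0.0, 1.788]
wrist_force: [0.7, -0.2, -4.2]
finger_gap: 23.7
```

```bash
python3 -m jog '[[0,0,0.1,0,0,0,0],[0,0,0,0,0,0,0]]'
python3 -m jog '[[0,0,0.1,0,0,0,0],[0,0,0,0,0,0,0]]'
```

```text
clock: 8.85
eef_pos: [564.5, -11.0, 65.5]
eef_rot: [3.141, 0.0, 1.788]
wrist_force: [0.1, 0.1, -4.0]
finger_gap: 23.5
clock: 9.05
eef_pos: [564.6, -11.1, 65.4]
eef_rot: [3.141, 0.0, 1.788]
wrist_force: [-4.9, 1.1, 5.9]
finger_gap: 23.5
```

Contact came at z of about 65.4, the height expected for the seat. Releasing slowly and rising.

```bash
python3 -m jog '[[0,0,0,0,0,0,40],[0,0,0,0,0,0,60],[0,0,0,0,0,0,70],[0,0,0,0,0,0,80],[0,0,0,0,0,0,80]]'
python3 -m jog '[[0,0,-2,0,0,0,80],[0,0,-4,0,0,0,80],[0,0,-4,0,0,0,80],[0,0,-3,0,0,0,80],[0,0,0,0,0,0,80],[0,0,0,0,0,0,80]]'
python3 - <<'E'
from h import *
c=cam("wrist"); cv2.imwrite("pics/w5.png",c["color"]); np.save("w5.npy",c,allow_pickle=True)
E
```

```text
clock: 9.55
eef_pos: [564.5, -11.0, 64.4]
eef_rot: [3.141, 0.0, 1.788]
wrist_force: [-0.1, 0.1, -0.3]
finger_gap: 60.2
clock: 10.15
eef_pos: [564.4, -11.0, 194.4]
eef_rot: [3.141, 0.0, 1.788]
wrist_force: [-0.4, 0.4, -0.7]
finger_gap: 74.9
```

View pics/w5.png

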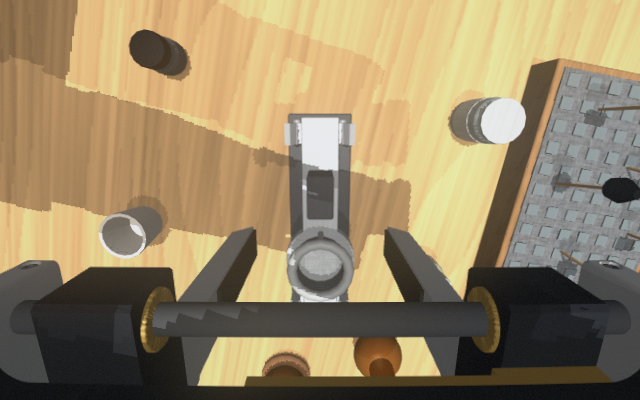

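Bar released. Image shows ring at (320,265) and the bar end lying between the cheeks. On the way to the flask I'll stop above the ring to check and measure it.

```bash
python3 -m jog '[[-2.5,0,0,0,0,0,100],[-4,0,0,0,0,0,100],[-4,0,0,0,0,0,100],[-2.5,0,0,0,0,0,100],[0,0,0,0,0,0,100],[0,0,0,0,0,0,100]]'
python3 - <<'E'
from h import *
c=cam("wrist"); cv2.imwrite("pics/w6.png",c["color"]); np.save("w6.npy",c,allow_pickle=True)
E
```

```text
clock: 10.8
eef_pos: [592.0, -137.8, 192.9]
eef_rot: [-3.14, -0.001, 1.787]
wrist_force: [0.3, 0.1, -0.2]
finger_gap: 93.8
```

View pics/w6.png

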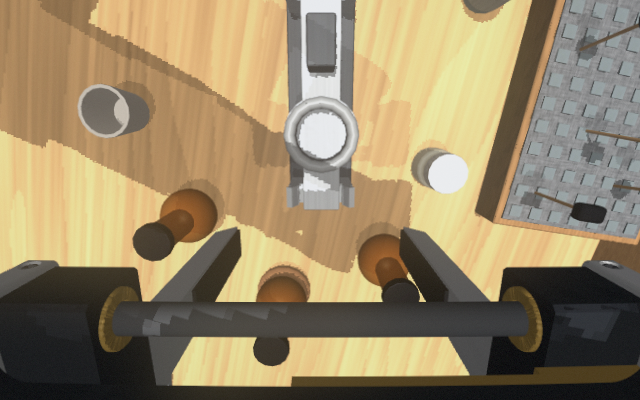

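Run:
```python
from h import *
c=np.load("w6.npy",allow_pickle=True).item(); crop(c,270,80,100,140,5,"w6c.png")
```

```text
(no output)
```

View pics/w6c.png

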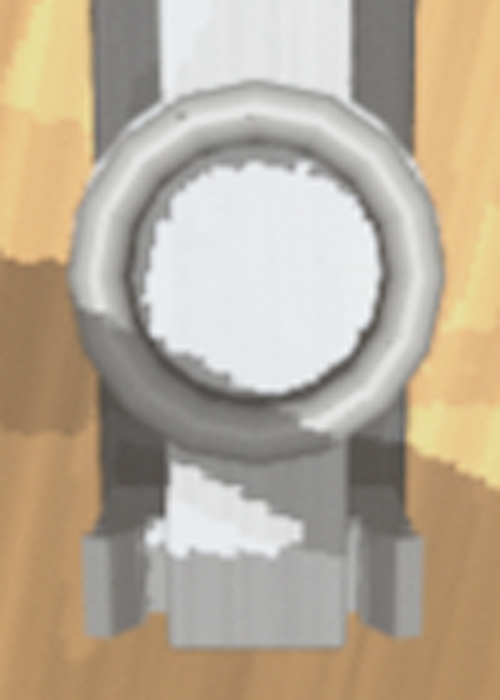

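Run:
```python
from h import *
c=np.load("w6.npy",allow_pickle=True).item(); T=c["cam_to_world"]@np.linalg.inv(np.array(c["tool_from_camera"])); print(T[:3,3])
q=lambda L:[(270+u/5,80+v/5) for u,v in L]
loc=lambda P:((P-T[:3,3])@T[:3,:3])[:,:2].round(1)
R1=px2w(c,q([(256,274),(256.5,272.5),(70,272),(443,272),(256,82),(256,463)]),85); print(R1.round(1),loc(R1))
print("end",px2w(c,q([(258,648)]),59),loc(px2w(c,q([(171,648),(345,648),(161,60),(352,60)]),59)))
print("cheeks",loc(px2w(c,q([(85,635),(422,635),(85,540),(422,540)]),65)))
print("blocks")
w=lambda uv,z:px2w(c,[uv],z).round(1)
```

```text
[ 591.96011284 -137.8303187   192.9039347 ]
[[ 579.7  -81.7   85. ]
 [ 579.7  -81.5   85. ]
 [ 547.9  -88.4   85. ]
 [ 611.4  -74.4   85. ]
 [ 572.8  -50.4   85. ]
 [ 586.8 -114.3   85. ]] [[ 57.3   0.3]
 [ 57.5   0.3]
 [ 57.6 -32.2]
 [ 57.6  32.9]
 [ 89.4   0.2]
 [ 24.    0.3]]
end [[ 596.29705042 -155.02379674   59.        ]] [[-17.9 -16.7]
 [-17.9  18.3]
 [ 94.9 -17.2]
 [ 94.9  18. ]]
cheeks [[-13.6 -33.3]
 [-13.5  33.1]
 [  5.6 -32.8]
 [  5.6  32.6]]
blocks
```

Bar checked: ring at (579.7,-81.6), lateral offset about 0.7 mm, along about 1 mm, seated in both notches. Now the flask.

```bash
python3 -m jog '[[-3,-0.9,0,0,0,0,100],[-4.5,-1.2,0,0,0,0,100],[-4.5,-1.2,0,0,0,0,100],[-3.5,-0.9,0,0,0,0,100],[-2,-0.3,0,0,0,0,100],[0,0,0,0,0,0,100],[0,0,0,0,0,0,100]]'
python3 - <<'E'
from h import *
c=cam("wrist"); cv2.imwrite("pics/w7.png",c["color"]); np.save("w7.npy",c,allow_pickle=True)
E
```

```text
clock: 11.55
eef_pos: [586.4, -317.3, 194.0]
eef_rot: [-3.141, -0.001, 1.789]
wrist_force: [-0.0, 0.1, -0.1]
finger_gap: 93.9
```

View pics/w7.png

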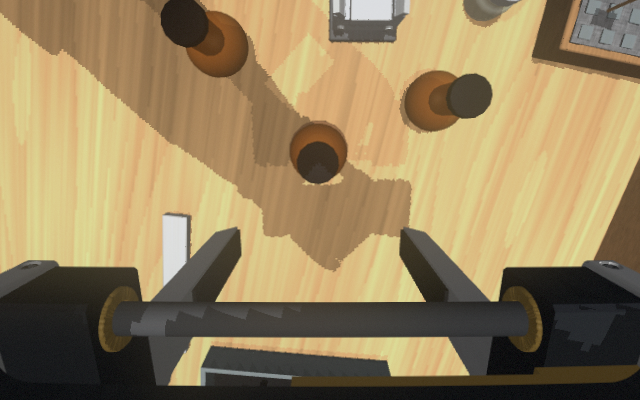

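Run:
```python
from h import *
c=np.load("w7.npy",allow_pickle=True).item(); crop(c,270,100,100,100,6,"w7c.png")
```

```text
(no output)
```

View pics/w7c.png

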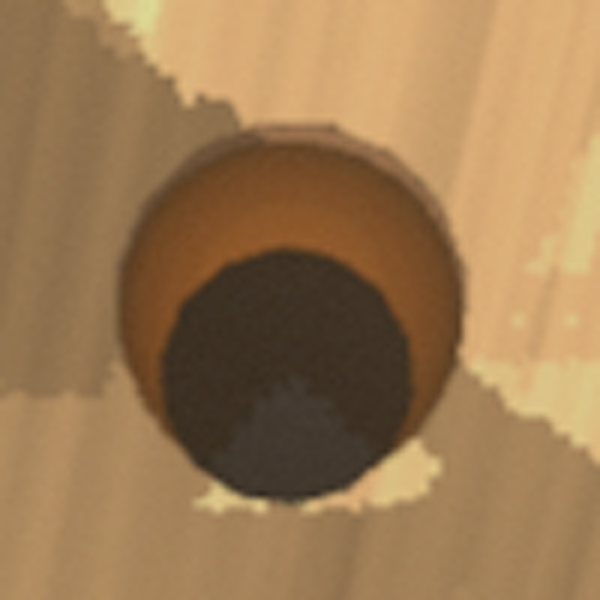

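Run:
```python
from h import *
c=np.load("w7.npy",allow_pickle=True).item(); T=c["cam_to_world"]@np.linalg.inv(np.array(c["tool_from_camera"]))
q=lambda L:[(270+u/6,100+v/6) for u,v in L]
P=px2w(c,q([(287,375),(162,375),(412,375)]),118); print(P.round(1),np.linalg.norm(P[1]-P[2]))
B=px2w(c,q([(292,308)]),34); print("bulb",B)
g=P[0].copy(); g[2]=89-18.8; print("delta cm cap",((g-T[:3,3])@T[:3,:3]/10).round(2)); B[0,2]=70; print(((B[0]-T[:3,3])@T[:3,:3]/10).round(2))
```

```text
[[ 575.8 -281.3  118. ]
 [ 559.7 -284.9  118. ]
 [ 591.9 -277.8  118. ]] 32.95441504159869
bulb [[ 575.99187896 -280.76975683   34.        ]]
delta cm cap [ 3.73 -0.25 12.38]
[ 3.78 -0.22 12.4 ]
```

Cap and bulb agree at (575.9,-281), cap dia 33. The other two look-alikes sit farther left. Descending over it.

```bash
python3 -m jog '[[3.7,-0.2,0,0,0,0,100],[0,0,0,0,0,0,100],[0,0,3,0,0,0,100],[0,0,4,0,0,0,100],[0,0,4,0,0,0,100],[0,0,1.3,0,0,0,100],[0,0,0,0,0,0,100],[0,0,0,0,0,0,100]]'
python3 - <<'E'
from h import *
c=cam("scene"); crop(c,180,190,140,110,5,"s8.png")
E
```

```text
clock: 12.4
eef_pos: [577.2, -282.9, 73.5]
eef_rot: [3.14, 0.002, 1.788]
wrist_force: [0.7, -0.3, 0.3]
finger_gap: 94.2
```

View pics/s8.png

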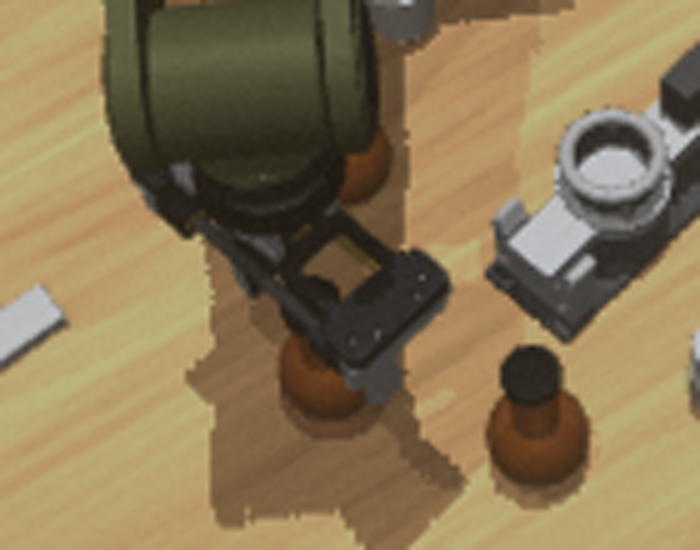

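```bash
python3 -m jog '[[0.2,-0.1,0.3,0,0,0,100],[0,0,0,0,0,0,25],[0,0,0,0,0,0,15],[0,0,0,0,0,0,15],[0,0,0,0,0,0,15],[0,0,0,0,0,0,10],[0,0,0,0,0,0,10],[0,0,0,0,0,0,10]]' 40
python3 -m jog '[[0,0,0,0,0,0,5],[0,0,0,0,0,0,5],[0,0,0,0,0,0,5],[0,0,0,0,0,0,5]]'
```

```text
clock: 13.25
eef_pos: [574.9, -281.2, 68.4]
eef_rot: [-3.142, -0.0, 1.788]
wrist_force: [0.2, -0.4, -0.2]
finger_gap: 41.4
clock: 13.65
eef_pos: [574.9, -281.1, 68.4]
eef_rot: [3.142, -0.0, 1.788]
wrist_force: [1.4, 0.7, 0.0]
finger_gap: 32.8
```

```bash
python3 -m jog '[[0,0,0,0,0,0,5],[0,0,0,0,0,0,0],[0,0,0,0,0,0,0],[0,0,0,0,0,0,0]]'
python3 - <<'E'
from h import *
c=cam("wrist"); cv2.imwrite("pics/w9.png",c["color"])
E
```

```text
clock: 14.05
eef_pos: [574.9, -281.1, 68.5]
eef_rot: [3.141, 0.0, 1.788]
wrist_force: [0.4, 0.5, -0.6]
finger_gap: 32.9
```

View pics/w9.png

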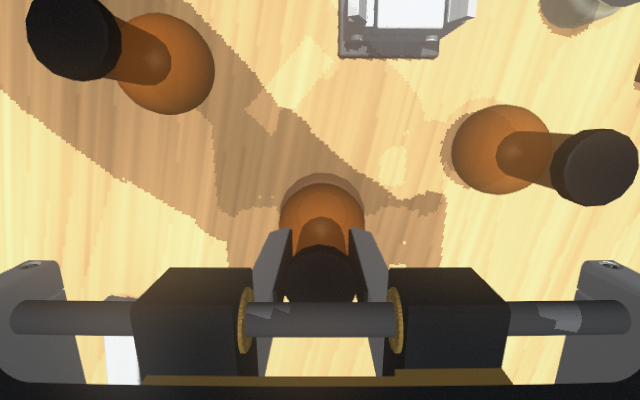

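Run:
```python
from h import *
c=cam("wrist"); crop(c,230,170,180,140,4,"w9c.png")
c=cam("scene"); crop(c,210,215,80,70,9,"s9.png")
```

```text
(no output)
```

View pics/w9c.png

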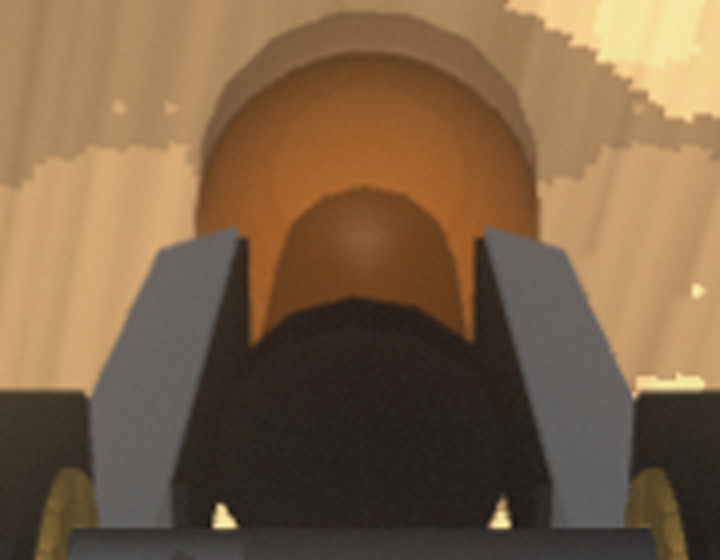

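View pics/s9.png

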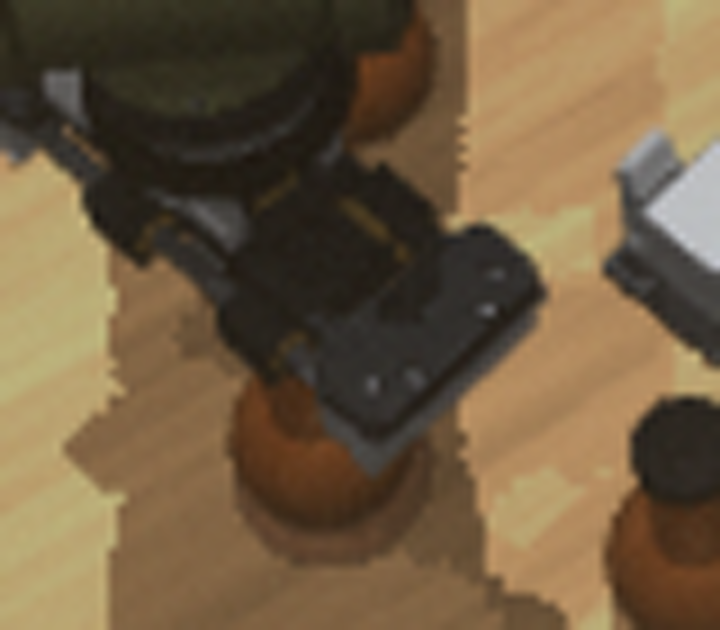

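The gap of 32.9 and the crop (cap touching the finger faces at rows ~340-480) show the straight fingers are pinching the 34 mm cap high up, not the neck. I'll re-grip with the cap at the pad centre so the force goes through the pads.

```bash
python3 -m jog '[[0,0,0,0,0,0,60],[0,0,0,0,0,0,60],[0,0,0,0,0,0,60],[0,0,-1,0,0,0,60],[0,0,-1.2,0,0,0,60],[0,0,0,0,0,0,60],[0,0,0,0,0,0,25],[0,0,0,0,0,0,25]]' 40
python3 -m jog '[[0,0,0,0,0,0,15],[0,0,0,0,0,0,10],[0,0,0,0,0,0,10],[0,0,0,0,0,0,10],[0,0,0,0,0,0,0],[0,0,0,0,0,0,0]]'
python3 - <<'E'
from h import *
c=cam("wrist"); crop(c,210,150,220,160,3.5,"w10.png")
E
```

```text
clock: 15.0
eef_pos: [574.7, -281.1, 90.3]
eef_rot: [-3.141, -0.0, 1.788]
wrist_force: [0.1, 0.0, 0.3]
finger_gap: 43.8
clock: 15.6
eef_pos: [574.8, -281.1, 90.3]
eef_rot: [-3.141, -0.0, 1.788]
wrist_force: [-0.1, -0.6, -1.3]
finger_gap: 32.8
```

View pics/w10.png

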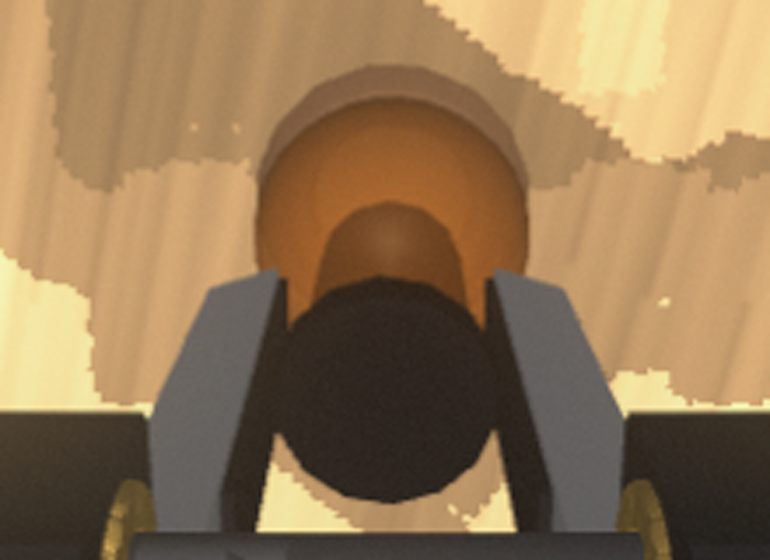

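```bash
python3 -m jog '[[0,0,-1,0,0,0,0],[0,0,-2,0,0,0,0],[0,0,-3,0,0,0,0],[0,0,-3,0,0,0,0],[0,0,-2,0,0,0,0],[0,0,0,0,0,0,0],[0,0,0,0,0,0,0]]' 50
python3 - <<'E'
from h import *
c=cam("wrist"); crop(c,210,150,220,160,3.5,"w11.png")
T=tool(); g=np.array([579.7,-81.6,T[2,3]]); print("delta cm to ring",((g-T[:3,3])@T[:3,:3]/10).round(2))
E
```

```text
clock: 16.35
eef_pos: [574.7, -281.1, 200.1]
eef_rot: [-3.141, -0.0, 1.788]
wrist_force: [0.2, 0.9, -2.5]
finger_gap: 32.6
delta cm to ring [1.935e+01 4.800e+00 1.000e-02]
```

View pics/w11.png

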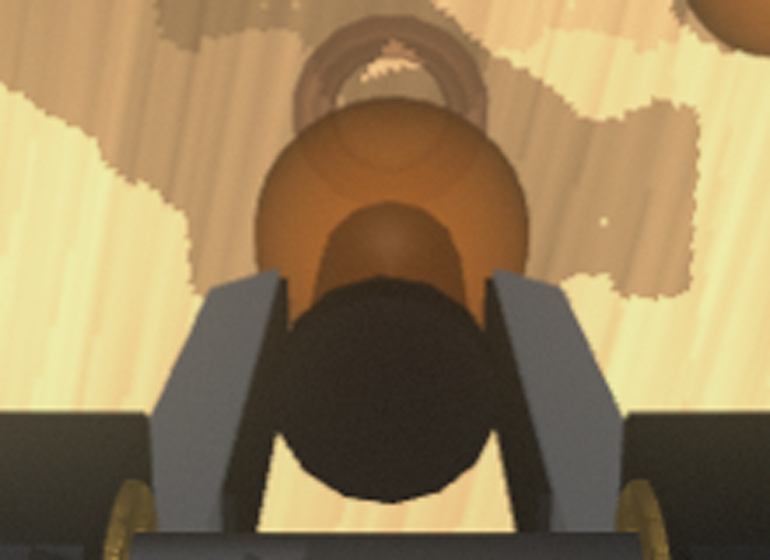

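Flask lifted, upright and unchanged in the grasp. I'll carry it over the ring, stopping 3 cm short for a check.

```bash
python3 -m jog '[[1.5,0.4,0,0,0,0,0],[3,0.7,0,0,0,0,0],[4,1,0,0,0,0,0],[4,1,0,0,0,0,0],[3.5,0.8,0,0,0,0,0],[2,0.6,0,0,0,0,0],[1.3,0.3,0,0,0,0,0],[0,0,0,0,0,0,0]]'
python3 -m jog '[[0,0,0,0,0,0,0],[0,0,0,0,0,0,0]]'
python3 - <<'E'
from h import *
c=cam("wrist"); crop(c,210,100,220,200,3,"w12.png"); np.save("w12.npy",c,allow_pickle=True)
s=cam("scene"); crop(s,240,120,140,110,5,"s12.png"); t=cam("top"); crop(t,290,130,140,110,5,"t12.png")
T=tool(); g=np.array([579.7,-81.6,T[2,3]]); print(T[:3,3],"delta cm to ring",((g-T[:3,3])@T[:3,:3]/10).round(2))
E
```

```text
clock: 17.2
eef_pos: [579.9, -80.6, 199.9]
eef_rot: [-3.141, -0.001, 1.79]
wrist_force: [-0.4, -0.8, -1.3]
finger_gap: 32.9
clock: 17.4
eef_pos: [580.1, -83.3, 200.2]
eef_rot: [-3.141, -0.0, 1.787]
wrist_force: [0.3, -0.8, -0.6]
finger_gap: 32.2
[580.10499756 -83.10990014 200.32121335] delta cm to ring [ 0.16 -0.01  0.  ]
```

View pics/w12.png

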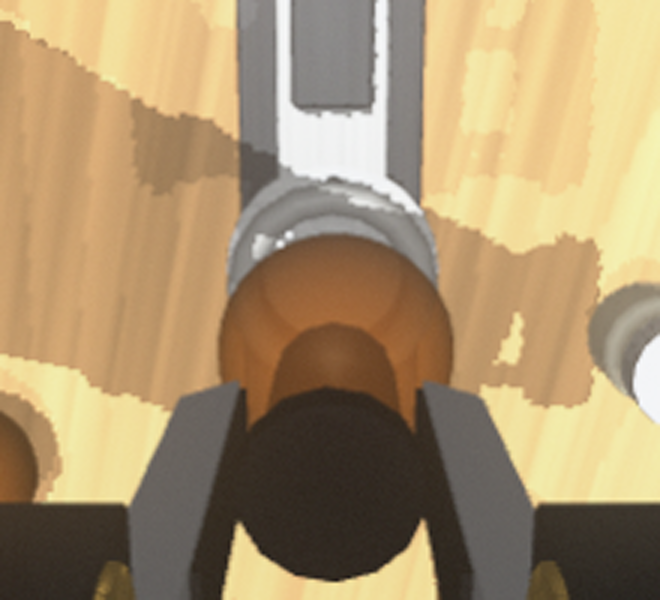

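View pics/s12.png

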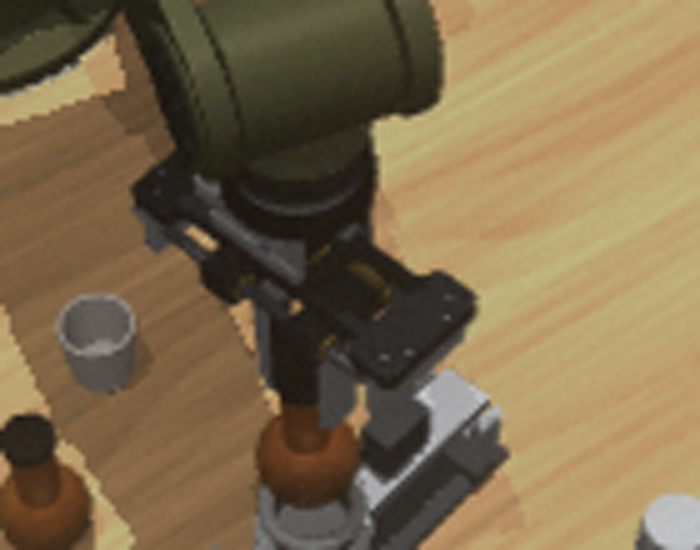

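```bash
python3 -m jog '[[0.15,0,1,0,0,0,0],[0,0,1.3,0,0,0,0],[0,0,1,0,0,0,0],[0,0,0.2,0,0,0,0],[0,0,0,0,0,0,0],[0,0,0,0,0,0,0]]'
python3 -m jog '[[0,0,0.1,0,0,0,0],[0,0,0.1,0,0,0,0],[0,0,0.1,0,0,0,0],[0,0,0,0,0,0,0],[0,0,0,0,0,0,0],[0,0,0,0,0,0,0]]'
```

```text
clock: 18.15
eef_pos: [580.1, -80.9, 165.8]
eef_rot: [3.141, 0.0, 1.788]
wrist_force: [0.3, -0.0, -1.5]
finger_gap: 32.4
clock: 18.75
eef_pos: [579.9, -80.9, 162.7]
eef_rot: [3.141, 0.0, 1.788]
wrist_force: [-1.2, -1.0, 2.4]
finger_gap: 32.6
```

Contact came where predicted (162.7 against 162.3), with the load reversing from -1.5 to +2.4 N. A quick look before pressing.

Run:
```python
from h import *
c=cam("wrist"); crop(c,210,100,220,200,3,"w13.png")
s=cam("scene"); crop(s,250,160,110,90,6,"s13.png")
f=[monitor.read_state()["wrist_force"] for _ in range(3)]; print(np.round(f,1))
```

```text
[[-1.5  0.1  2.5]
 [-1.5  0.1  2.5]
 [-1.5  0.1  2.5]]
```

View pics/w13.png

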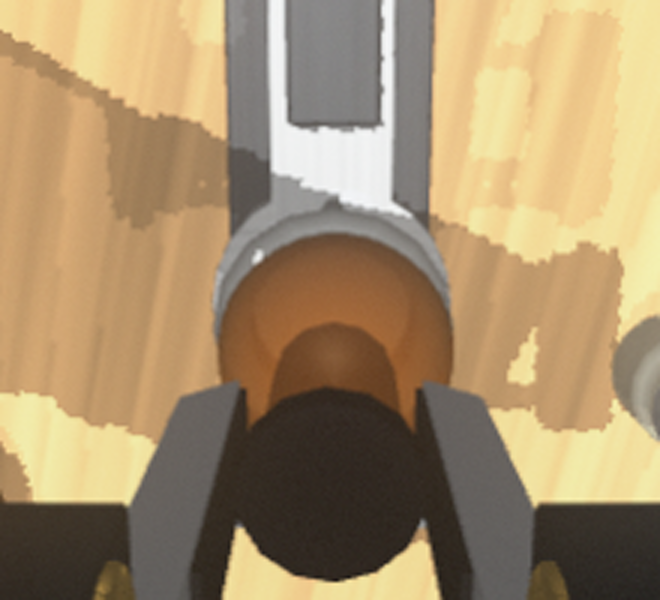

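View pics/s13.png

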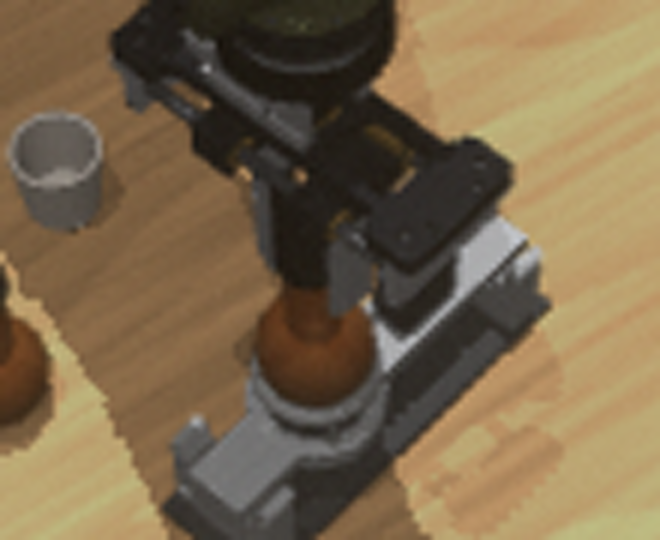

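The bulb sits centred in the ring. Pressing in small steps with 60 N grip.

```bash
python3 -m jog '[[0,0,0,0,0,0,0],[0,0,0.15,0,0,0,0],[0,0,0.15,0,0,0,0],[0,0,0.15,0,0,0,0],[0,0,0,0,0,0,0],[0,0,0,0,0,0,0]]' 60
python3 -m jog '[[0,0,0.15,0,0,0,0],[0,0,0.15,0,0,0,0],[0,0,0.1,0,0,0,0],[0,0,0,0,0,0,0],[0,0,0,0,0,0,0]]'
python3 -m jog '[[0,0,0.15,0,0,0,0],[0,0,0.15,0,0,0,0],[0,0,0,0,0,0,0],[0,0,0,0,0,0,0]]'
```

```text
clock: 19.45
eef_pos: [579.9, -80.9, 158.0]
eef_rot: [3.142, 0.0, 1.788]
wrist_force: [-1.0, 0.3, 5.1]
finger_gap: 32.8
clock: 19.95
eef_pos: [580.0, -80.9, 154.3]
eef_rot: [3.141, 0.0, 1.788]
wrist_force: [-2.2, -0.1, 7.3]
finger_gap: 32.5
clock: 20.35
eef_pos: [580.0, -80.9, 151.5]
eef_rot: [3.141, 0.0, 1.788]
wrist_force: [-2.8, -0.4, 8.8]
finger_gap: 32.5
```

```bash
python3 -m jog '[[0,0,0.1,0,0,0,0],[0,0,0.1,0,0,0,0],[0,0,0,0,0,0,0],[0,0,0,0,0,0,0]]'
python3 -m jog '[[0,0,0.1,0,0,0,0],[0,0,0,0,0,0,0],[0,0,0,0,0,0,0]]'
```

```text
clock: 20.75
eef_pos: [580.0, -80.9, 149.7]
eef_rot: [3.141, 0.0, 1.788]
wrist_force: [-2.9, -0.5, 9.3]
finger_gap: 32.4
clock: 21.05
eef_pos: [580.1, -81.0, 148.8]
eef_rot: [3.141, 0.001, 1.788]
wrist_force: [-4.3, 0.8, 10.1]
finger_gap: 32.5
```

```bash
python3 -m jog '[[0,0,0.1,0,0,0,0],[0,0,0,0,0,0,0],[0,0,0,0,0,0,0]]'
python3 -m jog '[[0,0,0.05,0,0,0,0],[0,0,0,0,0,0,0],[0,0,0,0,0,0,0]]'
```

```text
clock: 21.35
eef_pos: [580.3, -81.1, 148.7]
eef_rot: [3.14, 0.001, 1.788]
wrist_force: [-4.7, -0.7, 17.4]
finger_gap: 32.9
clock: 21.65
eef_pos: [580.4, -81.1, 148.6]
eef_rot: [3.139, 0.001, 1.788]
wrist_force: [-6.5, -0.0, 21.4]
finger_gap: 32.5
```

The stop was reached at 148.6, 14 mm below first contact, and force jumped as expected. I'll relieve the sideways force a little, then check.

```bash
python3 -m jog '[[0,-0.05,0,0,0,0,0],[0,0,0,0,0,0,0],[0,0,0,0,0,0,0],[0,0,0,0,0,0,0]]'
python3 - <<'E'
from h import *
c=cam("wrist"); crop(c,210,60,220,200,3,"w14.png")
s=cam("scene"); crop(s,250,160,110,90,6,"s14.png"); cv2.imwrite("pics/top14.png",cam("top")["color"])
E
```

```text
clock: 22.05
eef_pos: [580.1, -81.2, 148.6]
eef_rot: [3.139, 0.001, 1.788]
wrist_force: [-4.8, 0.7, 19.9]
finger_gap: 32.5
```

View pics/w14.png

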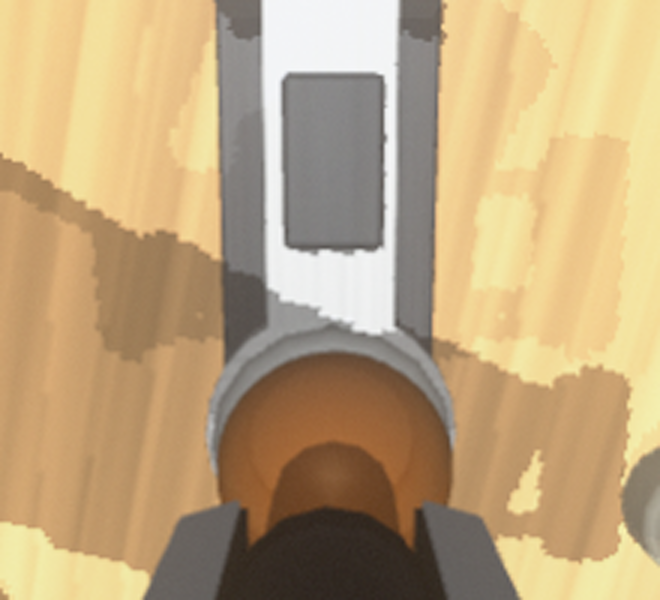

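View pics/s14.png

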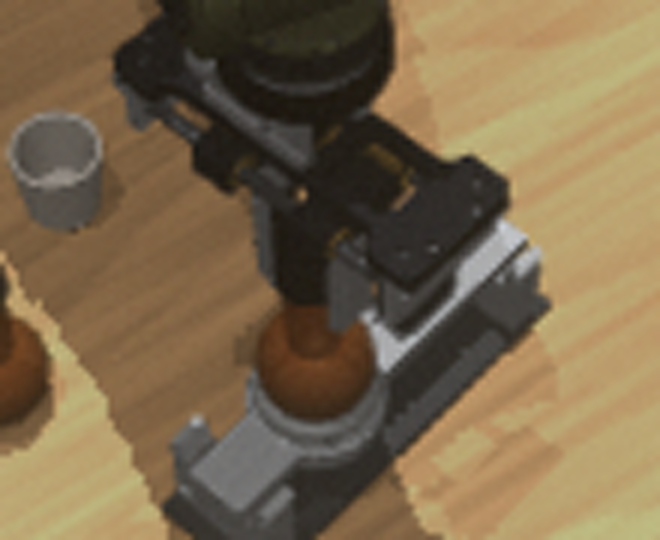

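View pics/top14.png

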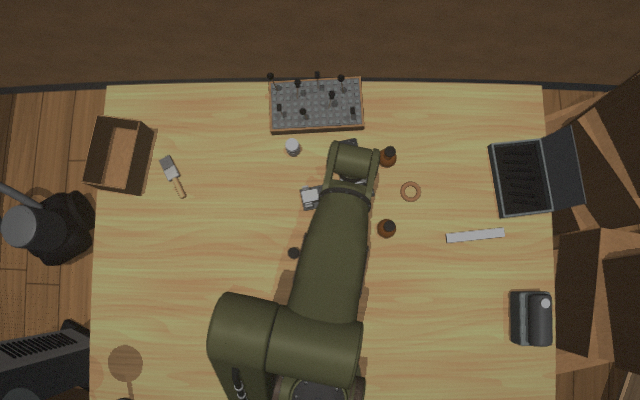

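The wrist view shows the ring pressed down under the bulb, with the bar straight between the cheeks. In the top view the brush, plain bar, primer can and paint jar are where they were, and the empty cork rest is at (410,191). One idle check, then I hand in.

```bash
python3 -m jog '[[0,0,0,0,0,0,0],[0,0,0,0,0,0,0],[0,0,0,0,0,0,0],[0,0,0,0,0,0,0]]'
python3 -c "
from cell import order; print(order.sign_off())"
```

```text
clock: 22.6
eef_pos: [580.1, -81.2, 148.6]
eef_rot: [3.139, 0.001, 1.788]
wrist_force: [-5.8, 0.1, 20.1]
finger_gap: 32.4
the job is handed in; nothing more can be done
None
```

I laid the holder bar in both notches and released it, then set the rightmost of the three flasks upright in the ring. I pressed it down to the spring's stop and handed in at 22.6 s with the gripper still holding it (60 N grip, about 20 N push); no verdict was reported.

**What the last checks showed:**
- **Bar:** after release it was about 1 mm off along and 0.7 mm across, straight between the cheeks, and still straight at the end.
- **Press:** the ring went down 14 mm from first contact (tool height 162.7 to 148.6). Force rose about 0.57 N per mm, then jumped at the stop. The pose was steady at the final reading.
- **Bystanders:** the brush, plain bar, primer can and paint jar were unmoved in the last top view, and the rinse cup looked unmoved in the scene view. The thinner jar was hidden behind the arm there; the wrist view only showed its edge, so it is not fully confirmed.

**What differed from the plan:**
- **Grip point:** the straight fingers closed on the flask's cap (gap about 32.5 mm) rather than the neck. I re-gripped with the cap centred in the pads and held it there.
- **Sideways force:** about 5–6 N remained at the end. A 0.5 mm correction only partly removed it.

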